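# Find the stamped crate and push it into the dispatch lane

## Task

One of the two plywood crates has a red target stamp underneath and goes out today: push each crate over towards the robot, onto its side, so that both undersides show, and only then push the stamped one sideways along the bench until it lies wholly between the two yellow tape strips of the dispatch lane. Leave the other crate lying outside the lane and everything else on the bench where it is. Only push with the fingers: do not pick up or lift either crate.

Things in the scene. Friction and masses are not known exactly. Their poses are not given: they have to be found in the camera images.
- crate_one: loose, empty, open-topped plywood crate, 80 mm deep (its x), 130 mm wide (its y), 140 mm high (its z), walls 8 mm, rubber feet, 0.35 to 0.7 kg. Origin at its centre, 70 mm above the bench while it stands; z points out of its open top, x away from the robot, y to the robot's left (turned up to 17 degrees). Stands left or right of the lane, the other crate on the other side; outwardly the two are alike.
- crate_two: the other crate, same in size, mass, origin and axes. Pushed within 30 mm of the top of its far wall towards the robot, either crate tips over its near lower edge without sliding, balances at about 35 degrees and then falls by itself onto its near wall: underside facing away from the robot, origin 40 mm above the bench and about 110 mm nearer the robot, y axis level as before.
- stamp (a point): centre of the red stamp, a red ring 76 mm across with a red dot in its middle, painted on the underside of one crate (70 mm below that crate's centre along its z); hidden until that crate is tipped over, then faces away from the robot.
- lane: the dispatch lane: two parallel strips of flat yellow tape (22 mm wide, 420 mm long, no height) on the bench, running away from the robot between the crates, 200 mm apart between their inner edges. Origin at the middle of the lane on the bench; x along the strips away from the robot, y across to the left.
- tin: bystander: blue tin, 56 mm across, 65 mm high, standing at the far end of the lane; origin under its centre.
- glue_bottle: bystander: white bottle with a red cap, 60 mm across, 150 mm high; origin under its centre.
- screw_jar: bystander: orange jar with a pale label and a steel lid, 70 mm across, 90 mm high; origin under its centre.
- offcut: bystander: dark wooden block 70 x 130 x 30 mm, lying beyond the crates; origin under its centre.
- screwdriver: bystander: screwdriver lying beyond the crates; origin under the tool.
- brush: bystander: paint brush lying beyond the crates on the right; origin under the tool.
Mind the look-alikes: they are no part of the job. What is shaped like the crate_two but purple is not meant. Leave any purple look-alike of the crate_one alone.

How it is judged:
On the way, in this order (a step that is already met when the one before it is completed fails the run):
1. one crate lies on its side, tipped towards the robot (((angle between crate_one's own z axis and vertical between 1.4 and 1.74 rad and height (world z) of crate_one below 0.055 m and x of crate_one in the frame of lane below 0.035 m) or (angle between crate_two's own z axis and vertical between 1.4 and 1.74 rad and height (world z) of crate_two below 0.055 m and x of crate_two in the frame of lane below 0.035 m))), for 0.2 s.
2. both crates lie on their sides, tipped towards the robot (angle between crate_one's own z axis and vertical between 1.4 and 1.74 rad and height (world z) of each of crate_one, crate_two below 0.055 m and x of each of crate_one, crate_two in the frame of lane below 0.035 m and angle between crate_two's own z axis and vertical between 1.4 and 1.74 rad), for 0.2 s.
3. the stamped crate, still on its side, is in the lane (y of crate_one in the frame of lane between -0.035 and 0.035 m and x of crate_one in the frame of lane between -0.14 and 0.14 m and angle between crate_one's own z axis and vertical between 1.4 and 1.74 rad and height (world z) of crate_one below 0.055 m), for 0.2 s.
At the end, for the whole second after the job is handed in: The stamped crate lies on its side and at rest on the bench within the lane (its centre within 35 mm of the lane's middle line and within 140 mm of the lane's origin along it); the other crate lies on its side and at rest outside, its centre more than 140 mm from the lane's middle line (all of step 3 and angle between crate_two's own z axis and vertical between 1.4 and 1.74 rad and height (world z) of crate_two below 0.055 m and (y of crate_two in the frame of lane above 0.14 m or y of crate_two in the frame of lane below -0.14 m) and linear speed of each of crate_one, crate_two below 0.02 m/s); the robot touches nothing.
It fails at once if a crate is lifted off the bench (its centre above 115 mm; tipping it over an edge raises it to no more than 96 mm) (height (world z) of any of crate_one, crate_two above 0.115 m).
It fails at once if a bystander is moved more than 30 mm (distance of any of tin, glue_bottle, screw_jar, offcut, screwdriver, brush from where it was at the start of the episode above 0.03 m).
It also fails if it takes over 64 s, if anything falls off the work surface, if the arm or the gripper's body presses on something with over 40 N, if the wrist force passes 120 N, or if a joint passes its speed limit or range.

## Robot

A 7-joint arm with a two-finger parallel gripper is mounted at the origin on the work surface. World frame = base frame: x ahead of the robot, y to its left, z up, the work surface at z = 0. Lengths are in m, angles in rad, forces in N, time in s.
With the tool pointing down it reaches from about 0.4 to 0.85 m from the base axis. Payload 4.5 kg.
Tool frame: the origin (TCP) lies at the very end of the fingers, on their centre line; the grasp point (between the pads) lies 19 mm behind it; z points along the fingers, x is the direction in which the jaws open and shut, and the axes are right-handed (so a half turn about z gives the same grasp; the last joint's range is limited). The gripper opens to 88 mm and grips with 3 to 60 N. Pads are 18 mm wide; open, the fingers measure 123 mm over their backs; the gripper's body (75 mm by 187 mm) begins 45 mm behind the grasp point.
Start: joints at [1.205, 0.689, -0.195, 1.565, 0.157, 0.902, -0.215], TCP at [0.243, -0.576, 0.239] pointing down, gripper open.
Joint ranges: [-3.01, 3.01], [-0.46, 2.08], [-1.47, 1.51], [0.13, 2.56], [-1, 4.14], [0.04, 2.09], [-2.66, 2.66]. Speed limits (rad/s): [2.57, 2.57, 3.14, 3.14, 3.14, 3.14, 3.14].

## Interface

Orientations are given as a unit quaternion [x, y, z, w].
In Python, from plant import * gives the robot as it stands.
- The arm moves only by the tool apply_moves, never from a script. Its argument "series" is a list of rows, each an object of numbers: "x", "y", "z": the shift along the tool's x, y, z in units of 80 cm (1.0 is 80 cm); "wx", "wy", "wz": the turn, a rotation vector about the tool's x, y, z in units of pi rad (1.0 is pi rad); "fingers": the opening, from -1 (shut) to 1 (fully open), so that 0 is half open. In form: [{"x": .., "y": .., "z": .., "wx": .., "wy": .., "wz": .., "fingers": ..}, ...]. A call has 1 to 8 rows; each row shifts and turns the pose as measured when the row begins, along the tool's axes as they then stand; what a row does not reach is not made up. A row lasts 1/8 s, in which the tool goes at most 62.5 mm and 10.7 degrees, less where a joint would pass 70% of its speed; a pose out of reach is approached as far as the arm can. A call with a number of a shift or a turn outside -1 to 1 is refused whole. A call with a gripper value outside its range is refused whole. The fingers move at their own pace and stop on an object; "force" is the grip in N (left out, the last holds). Time passes only in rows, so rows that do not move let the fingers close. It gives the time, the measured TCP pose, the force and the opening at its end, in the units of the state.
- get_state(): the state, without advancing time (a new reading comes with each control period).
- snapshot(name): name is "side" or "top" or "wrist"; returns (picture, depth): 420x560x3 uint8, red, green, blue; 420x560 float32, m along the optical axis (not along the pixel's ray), 0 where there is no reading.
- camera_model(name): a dict with "camera_matrix" (3x3 intrinsics, pixels), "dist_coeffs" ([k1, k2, p1, p2, k3] as OpenCV has them; the pictures are not rectified), "world_from_camera" (4x4, takes a point from camera to world coordinates). Camera axes: x right, y up, looking along -z (the intrinsics and any distortion apply to the point x, -y, -z); pixel columns grow to the right and rows downward; lengths in m; the calibration is good to about 2 mm. A picture is of the moment at which its call begins: read the wrist's pose just before it. camera_model takes no time and is no camera call; for the wrist camera it gives the pose at the moment of the call.
- finish_job(): hands the job in, once; it reports no verdict.
The state is a dict: "clock": time; "q": joint angles; "qd": joint speeds; "joint_torque": joint torques, N m; "tool_pos": TCP position; "eef_rot": TCP orientation; "contact_force": force on the tool from outside, world axes, zero at the start; "moment": the same for the moment, N m; "opening": opening from 0.0 (shut) to 1.0 (fully open).
Only numpy, scipy, OpenCV 4.12 (cv2) and the standard library are available. Lean on these libraries where they do the work, as an engineer would, in place of code of your own. Each camera call takes 0.05 s, during which the arm holds its last target. There are 200 camera calls.

## Working session

There is one attempt and no reset: what is moved stays moved. The work goes in short steps, Python scripts to look and compute and a tool call to move; the robot and the scene stay as the last step left them, time stands still between calls to the robot, and variables do not carry over. Pictures are saved under pics/ and viewed, about 8 in all and at most 12, crops included, and the job is handed in when it is done.

Besides the shell and the picture viewer there is one more tool, called as a command line: name --argument value ..., lists and objects as JSON in quotes. apply_moves: Moves the arm, as the interface text tells. Its arguments: {"type":"object","properties":{"series":{"type":"array","items":{"type":"object","properties":{"x":{"type":"number"},"y":{"type":"number"},"z":{"type":"number"},"wx":{"type":"number"},"wy":{"type":"number"},"wz":{"type":"number"},"fingers":{"type":"number"}}}},"force":{"type":"number"}},"required":["series"]}

```bash
mkdir -p pics; ls
cat > h.py <<'E'
from plant import *
import numpy as np, cv2
from scipy.spatial.transform import Rotation as R
def cloud(name):
    m=camera_model(name); im,d=snapshot(name)
    K=np.array(m["camera_matrix"]);D=np.array(m["dist_coeffs"]);T=np.array(m["world_from_camera"])
    h,w=d.shape;u,v=np.meshgrid(np.arange(w),np.arange(h))
    p=cv2.undistortPoints(np.stack([u,v],-1).reshape(-1,1,2).astype(float),K,D).reshape(h,w,2)
    P=np.stack([p[...,0]*d,-p[...,1]*d,-d],-1)@T[:3,:3].T+T[:3,3]
    P[d==0]=np.nan
    return im,P
def save(n,im): cv2.imwrite(f"pics/{n}.png",im[...,::-1])
E
python3 - <<'E'
from h import *
s=get_state();print(s)
for n in("top","side"):
    im,P=cloud(n);save(n+"0",im);np.savez(f"{n}0.npz",im=im,P=P)
    print(n,camera_model(n)["world_from_camera"])
E
```

```text
pics
{'clock': 0.0, 'q': array([ 1.20479446,  0.69000949, -0.19448707,  1.56630969,  0.15729284,
        0.90249448, -0.2150845 ]), 'qd': array([ 0.00162695,  0.00113453, -0.00182958, -0.00286149, -0.00019208,
        0.000636  ,  0.0009035 ]), 'joint_torque': array([ 8.17318451e-04, -5.27563834e+01, -1.26690131e+00, -1.53428346e+01,
       -5.28004928e-02,  6.67666522e-03,  1.34150887e-04]), 'tool_pos': array([ 0.24297522, -0.5751664 ,  0.23790257]), 'eef_rot': array([ 8.33456534e-01, -5.52584262e-01, -7.99864697e-04, -4.46480516e-04]), 'contact_force': array([ 0.06336034,  0.30776811, -0.23611557]), 'moment': array([0.03913163, 0.03954591, 0.03137068]), 'opening': 1.002324855504806}
top [[ 0.02209572  0.99763518 -0.06508325  0.38771746]
 [-0.99957137  0.02079421 -0.02060767  0.0453198 ]
 [-0.01920558  0.0655107   0.99766703  1.51567656]
 [ 0.          0.          0.          1.        ]]
side [[-0.98907701  0.08942589 -0.11717372  0.33608704]
 [-0.14593477 -0.7058954   0.69311956  1.0766463 ]
 [-0.02072956  0.70264834  0.71123526  1.10450094]
 [ 0.          0.          0.          1.        ]]
```

View pics/top0.png

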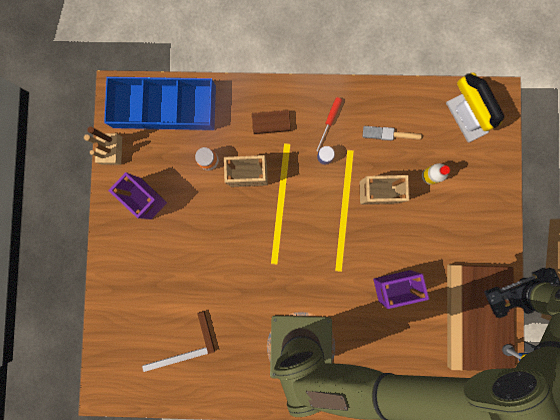

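View pics/side0.png

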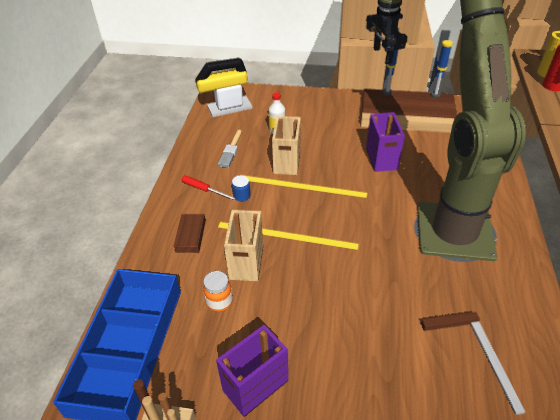

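The top view shows plywood crates at px (245,170) on the left and (387,188) on the right. The tape strips run about (287,145)-(275,263) and (350,152)-(339,270). The tin is at (326,155), the jar at (206,158) and the bottle at (437,173). Purple look-alikes stand at (137,195) and (402,290).

```bash
cat >> h.py <<'E'
def lane(im,P):
    hsv=cv2.cvtColor(im,cv2.COLOR_RGB2HSV)
    m=cv2.inRange(hsv,(22,180,150),(34,255,255));m[np.abs(np.nan_to_num(P[...,2],nan=9))>.012]=0
    n,L,st,_=cv2.connectedComponentsWithStats(m);out=[]
    for i in range(1,n):
        if st[i,4]>250:
            q=P[L==i][:,:2];c,(w,l),a=cv2.minAreaRect(q.astype(np.float32));vx=cv2.fitLine(q.astype(np.float32),cv2.DIST_L2,0,.01,.01).ravel()
            out.append((np.array(c),w,l,vx[:2]))
    return out
E
python3 - <<'E'
from h import *
z=np.load("top0.npz");im,P=z["im"],z["P"]
for o in lane(im,P): print("strip",o)
hsv=cv2.cvtColor(im,cv2.COLOR_RGB2HSV)
for n,(u,v) in dict(L=(245,170),R=(387,188)).items():
    s=np.zeros(im.shape[:2],bool);s[v-24:v+24,u-32:u+32]=1
    m=s&(P[...,2]>.125)&(P[...,2]<.16)&(hsv[...,0]>8)&(hsv[...,0]<26)
    q=P[m];r=cv2.minAreaRect(q[:,:2].astype(np.float32));print(n,m.sum(),r,np.median(q[:,2]))
    print(np.round(cv2.boxPoints(r),3).tolist())
for n,(u,v) in dict(tin=(326,155),jar=(206,158),bottle=(441,172),off=(272,122),drv=(325,128),pur=(402,288)).items():
    s=P[v-14:v+14,u-14:u+14].reshape(-1,3);q=s[s[:,2]>.012];zm=np.nanmax(q[:,2]);q=q[q[:,2]>zm-.02];print(n,q.mean(0).round(3),zm.round(3),len(q))
E
```

```text
strip (array([ 0.46836275, -0.14002997]), 0.021952329203486443, 0.41870102286338806, array([ 0.9962582 , -0.08642668], dtype=float32))
strip (array([0.42673796, 0.08660743]), 0.021881192922592163, 0.29800474643707275, array([ 0.99612176, -0.0879855 ], dtype=float32))
L 434 ((0.5864818096160889, 0.19568850100040436), (0.08111415803432465, 0.13072289526462555), 3.547381639480591) 0.1387854787681676
[[0.5419999957084656, 0.257999986410141], [0.550000011920929, 0.12800000607967377], [0.6309999823570251, 0.13300000131130219], [0.6230000257492065, 0.2630000114440918]]
R 446 ((0.5333584547042847, -0.25623053312301636), (0.08023872971534729, 0.13187195360660553), 1.6226916313171387) 0.13886236663614682
[[0.4909999966621399, -0.19099999964237213], [0.4950000047683716, -0.3230000138282776], [0.574999988079071, -0.32100000977516174], [0.5720000267028809, -0.1889999955892563]]
tin [ 0.652 -0.07   0.064] 0.073 197
jar [0.631 0.334 0.09 ] 0.1 275
bottle [ 0.593 -0.431  0.149] 0.157 73
off [0.768 0.117 0.03 ] 0.039 571
drv [ 0.77  -0.08   0.021] 0.035 93
pur [ 0.235 -0.307  0.137] 0.146 122
```

apply_moves --series '[{"wz": 0.039,"z": -0.01,"fingers": 0},{"wz": 0.039,"fingers": 0},{"wz": 0.039,"fingers": 0},{"fingers": 0}]'

```text
schema error: expected keys x, y, z, wx, wy, wz, fingers
```

apply_moves --series '[{"x": -0.0486,"y": -0.0596},{"x": -0.0486,"y": -0.0596},{"x": -0.0486,"y": -0.0596},{"x": -0.0486,"y": -0.0596},{"x": -0.0486,"y": -0.0596},{"x": -0.0486,"y": -0.0596},{"x": -0.0486,"y": -0.0596},{"x": -0.0486,"y": -0.0596}]'

```text
schema error: expected keys x, y, z, wx, wy, wz, fingers
```

```bash
cat >> h.py <<'E'
def togo(p,yaw=None):
    s=get_state();r=R.from_quat(s["eef_rot"]);X=r.as_matrix()[:,0]
    a=np.degrees(np.arctan2(X[1],X[0]))
    print("t",round(s["clock"],2),"pos",s["tool_pos"].round(3),"xang",a.round(1),"tilt",(r.as_matrix()[:,2]).round(3),"F",s["contact_force"].round(1),"op",round(s["opening"],2))
    print("  tool shift/0.8:",(r.inv().apply(np.array(p)-s["tool_pos"])/.8).round(4), "" if yaw is None else f"wz {((a-yaw+180)%360-180)/180:.4f}")
E
python3 -c "
from h import *
togo([.615,-.255,.125],-88.3)"
```

```text
t 0.1 pos [ 0.243 -0.575  0.238] xang -67.1 tilt [-0.001  0.002 -1.   ] F [-0.5 -0.3  0. ] op 1.0
  tool shift/0.8: [-0.1874 -0.5842  0.1415] wz 0.1178
```

All keys are needed.

apply_moves --series '[{"x": 0,"y": 0,"z": -0.01,"wx": 0,"wy": 0,"wz": 0.039,"fingers": 0},{"x": 0,"y": 0,"z": 0,"wx": 0,"wy": 0,"wz": 0.039,"fingers": 0},{"x": 0,"y": 0,"z": 0,"wx": 0,"wy": 0,"wz": 0.039,"fingers": 0},{"x": 0,"y": 0,"z": 0,"wx": 0,"wy": 0,"wz": 0,"fingers": 0}]'

```text
clock: 0.6
tool_pos: [0.2423, -0.5738, 0.2442]
eef_rot: [0.715, -0.699, -0.003, -0.001]
contact_force: [-0.8, 0.3, 0.0]
opening: 0.572
```

apply_moves --series '[{"x": -0.0486,"y": -0.0596,"z": 0,"wx": 0,"wy": 0,"wz": 0,"fingers": 0},{"x": -0.0486,"y": -0.0596,"z": 0,"wx": 0,"wy": 0,"wz": 0,"fingers": 0},{"x": -0.0486,"y": -0.0596,"z": 0,"wx": 0,"wy": 0,"wz": 0,"fingers": 0},{"x": -0.0486,"y": -0.0596,"z": 0,"wx": 0,"wy": 0,"wz": 0,"fingers": 0},{"x": -0.0486,"y": -0.0596,"z": 0,"wx": 0,"wy": 0,"wz": 0,"fingers": 0},{"x": -0.0486,"y": -0.0596,"z": 0,"wx": 0,"wy": 0,"wz": 0,"fingers": 0},{"x": -0.0486,"y": -0.0596,"z": 0,"wx": 0,"wy": 0,"wz": 0,"fingers": 0},{"x": -0.0486,"y": -0.0596,"z": 0,"wx": 0,"wy": 0,"wz": 0,"fingers": 0}]'

```text
clock: 1.6
tool_pos: [0.6171, -0.2525, 0.2411]
eef_rot: [0.717, -0.697, -0.004, 0.002]
contact_force: [0.1, -0.4, 0.8]
opening: 0.499
```

```bash
python3 -c "
from h import *
togo([.615,-.255,.125],-88.3)"
```

```text
t 1.6 pos [ 0.617 -0.252  0.241] xang -88.4 tilt [-0.008  0.003 -1.   ] F [ 0.1 -0.4  0.8] op 0.5
  tool shift/0.8: [0.0036 0.0015 0.1451] wz -0.0003
```

apply_moves --series '[{"x": 0.001,"y": 0,"z": 0.048,"wx": 0,"wy": 0,"wz": 0,"fingers": 0},{"x": 0.001,"y": 0,"z": 0.048,"wx": 0,"wy": 0,"wz": 0,"fingers": 0},{"x": 0.001,"y": 0,"z": 0.048,"wx": 0,"wy": 0,"wz": 0,"fingers": 0},{"x": 0,"y": 0.03,"z": 0,"wx": 0,"wy": 0,"wz": 0,"fingers": 0},{"x": 0,"y": 0.015,"z": 0,"wx": 0,"wy": 0,"wz": 0,"fingers": 0},{"x": 0,"y": 0.015,"z": 0,"wx": 0,"wy": 0,"wz": 0,"fingers": 0},{"x": 0,"y": 0.015,"z": -0.002,"wx": 0,"wy": 0,"wz": 0,"fingers": 0},{"x": 0,"y": 0.015,"z": -0.002,"wx": 0,"wy": 0,"wz": 0,"fingers": 0}]'

```text
clock: 2.6
tool_pos: [0.5535, -0.2474, 0.1243]
eef_rot: [0.729, -0.685, -0.002, -0.005]
contact_force: [1.6, -0.4, 2.6]
opening: 0.498
```

```bash
python3 -c "
from h import *
togo([.5,-.255,.14],-88.3)
im,_=cloud('side');save('s1',im[60:340,150:450])"
```

```text
t 2.6 pos [ 0.553 -0.247  0.124] xang -86.4 tilt [ 0.005  0.011 -1.   ] F [ 1.6 -0.4  2.6] op 0.5
  tool shift/0.8: [ 0.0051  0.0672 -0.02  ] wz 0.0104
```

View pics/s1.png

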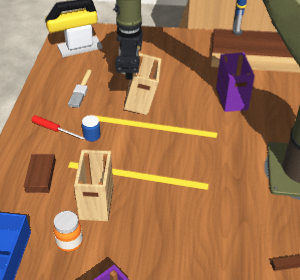

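The right crate (crop px 143,83) is tilting toward the robot with the gripper behind it, so I keep pushing.

apply_moves --series '[{"x": 0.001,"y": 0.016,"z": -0.003,"wx": 0,"wy": 0,"wz": 0.005,"fingers": 0},{"x": 0.001,"y": 0.016,"z": -0.003,"wx": 0,"wy": 0,"wz": 0.005,"fingers": 0},{"x": 0,"y": 0.016,"z": -0.003,"wx": 0,"wy": 0,"wz": 0,"fingers": 0},{"x": 0,"y": 0.016,"z": -0.003,"wx": 0,"wy": 0,"wz": 0,"fingers": 0},{"x": 0,"y": 0,"z": 0,"wx": 0,"wy": 0,"wz": 0,"fingers": 0}]'

```text
clock: 3.28
tool_pos: [0.4919, -0.252, 0.1335]
eef_rot: [0.717, -0.697, -0.007, -0.002]
contact_force: [0.3, 0.6, -0.2]
opening: 0.498
```

```bash
python3 -c "
from h import *
togo([.5,-.255,.14],-88.3)
im,P=cloud('side')
print(np.nanmax(P[120:180,262:310,2]))
im,_=cloud('wrist');save('w1',im)"
```

```text
t 3.27 pos [ 0.492 -0.252  0.133] xang -88.4 tilt [-0.007  0.012 -1.   ] F [ 0.3  0.6 -0.2] op 0.5
  tool shift/0.8: [ 0.0039 -0.01   -0.0083] wz -0.0008
0.244818562035518
```

View pics/w1.png

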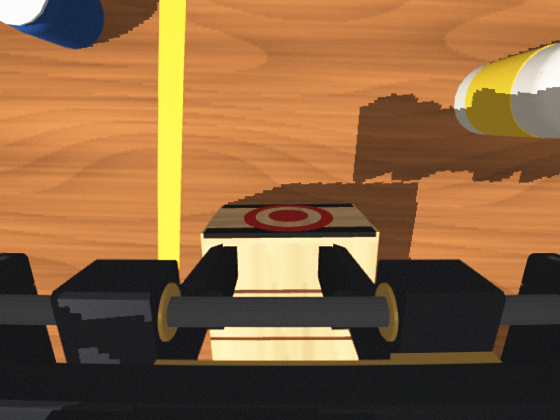

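The wrist view shows the right crate down, its underside bearing the red ring at (288,217). The right crate is therefore the stamped one. Next is the left crate.

apply_moves --series '[{"x": 0,"y": 0,"z": -0.06,"wx": 0,"wy": 0,"wz": 0,"fingers": 0},{"x": 0,"y": 0,"z": -0.06,"wx": 0,"wy": 0,"wz": -0.01,"fingers": 0},{"x": -0.07,"y": -0.03,"z": 0,"wx": 0,"wy": 0,"wz": 0,"fingers": 0},{"x": -0.07,"y": -0.03,"z": 0,"wx": 0,"wy": 0,"wz": 0,"fingers": 0},{"x": -0.07,"y": -0.03,"z": 0,"wx": 0,"wy": 0,"wz": 0,"fingers": 0},{"x": -0.07,"y": -0.03,"z": 0,"wx": 0,"wy": 0,"wz": 0,"fingers": 0},{"x": -0.07,"y": -0.03,"z": 0,"wx": 0,"wy": 0,"wz": 0,"fingers": 0},{"x": -0.07,"y": -0.03,"z": 0,"wx": 0,"wy": 0,"wz": 0,"fingers": 0}]'

```text
clock: 4.38
tool_pos: [0.6263, 0.0931, 0.2359]
eef_rot: [0.725, -0.689, -0.002, -0.004]
contact_force: [1.3, -0.2, 0.9]
opening: 0.502
```

```bash
python3 -c "
from h import *
togo([.671,.201,.125],-86.5)"
```

```text
t 4.38 pos [0.626 0.093 0.236] xang -87.1 tilt [ 0.003  0.009 -1.   ] F [ 1.3 -0.2  0.9] op 0.5
  tool shift/0.8: [-0.1306 -0.0622  0.14  ] wz -0.0032
```

apply_moves --series '[{"x": -0.065,"y": -0.031,"z": 0,"wx": 0,"wy": 0,"wz": -0.003,"fingers": 0},{"x": -0.065,"y": -0.031,"z": 0,"wx": 0,"wy": 0,"wz": 0,"fingers": 0},{"x": 0,"y": 0,"z": 0,"wx": 0,"wy": 0,"wz": 0,"fingers": 0}]'

```text
clock: 4.75
tool_pos: [0.6711, 0.2137, 0.236]
eef_rot: [0.732, -0.681, -0.004, -0.007]
contact_force: [-1.5, -0.5, 0.5]
opening: 0.497
```

```bash
python3 -c "
from h import *
togo([.671,.201,.125],-86.5)"
```

```text
t 4.75 pos [0.671 0.214 0.236] xang -85.9 tilt [ 0.004  0.016 -1.   ] F [-1.5 -0.5  0.5] op 0.5
  tool shift/0.8: [0.0179 0.002  0.1384] wz 0.0035
```

apply_moves --series '[{"x": 0.006,"y": 0,"z": 0.046,"wx": 0,"wy": 0,"wz": 0.003,"fingers": 0},{"x": 0.006,"y": 0,"z": 0.046,"wx": 0,"wy": 0,"wz": 0,"fingers": 0},{"x": 0.006,"y": 0,"z": 0.046,"wx": 0,"wy": 0,"wz": 0,"fingers": 0},{"x": 0,"y": 0.03,"z": 0,"wx": 0,"wy": 0,"wz": 0,"fingers": 0},{"x": 0,"y": 0.015,"z": 0,"wx": 0,"wy": 0,"wz": 0,"fingers": 0},{"x": 0,"y": 0.015,"z": 0,"wx": 0,"wy": 0,"wz": 0,"fingers": 0},{"x": 0,"y": 0.015,"z": -0.002,"wx": 0,"wy": 0,"wz": 0,"fingers": 0},{"x": 0,"y": 0.015,"z": -0.002,"wx": 0,"wy": 0,"wz": 0,"fingers": 0}]'

```text
clock: 5.75
tool_pos: [0.6062, 0.1927, 0.1258]
eef_rot: [0.728, -0.685, 0.002, -0.012]
contact_force: [2.8, 0.5, 3.1]
opening: 0.5
```

```bash
python3 -c "
from h import *
togo([.54,.194,.14],-86.5)"
```

```text
t 5.75 pos [0.606 0.193 0.126] xang -86.5 tilt [ 0.019  0.015 -1.   ] F [2.8 0.5 3.1] op 0.5
  tool shift/0.8: [-0.0069  0.0821 -0.0193] wz -0.0002
```

apply_moves --series '[{"x": -0.001,"y": 0.016,"z": -0.003,"wx": 0,"wy": 0,"wz": 0,"fingers": 0},{"x": -0.001,"y": 0.016,"z": -0.003,"wx": 0,"wy": 0,"wz": 0,"fingers": 0},{"x": 0,"y": 0.016,"z": -0.003,"wx": 0,"wy": 0,"wz": 0,"fingers": 0},{"x": 0,"y": 0.016,"z": -0.003,"wx": 0,"wy": 0,"wz": 0,"fingers": 0},{"x": 0,"y": 0.01,"z": -0.003,"wx": 0,"wy": 0,"wz": 0,"fingers": 0},{"x": 0,"y": 0,"z": 0,"wx": 0,"wy": 0,"wz": 0,"fingers": 0},{"x": 0,"y": 0,"z": -0.06,"wx": 0,"wy": 0,"wz": 0,"fingers": -1},{"x": 0,"y": -0.02,"z": -0.06,"wx": 0,"wy": 0,"wz": 0,"fingers": -1}]'

```text
clock: 6.75
tool_pos: [0.5486, 0.1865, 0.2302]
eef_rot: [0.728, -0.685, -0.004, -0.001]
contact_force: [-0.3, 0.8, -1.1]
opening: 0.298
```

```bash
cat >> h.py <<'E'
O=np.array([.478,-.0294]);ux=np.array([.9962,-.087]);uy=np.array([.087,.9962])
def tolane(p): d=np.array(p)[:2]-O; return np.round([d@ux,d@uy],3)
def lying(im,P,x0,x1,y0,y1):
    """rect of flat upper face (z~.08) of a lying crate inside a world box"""
    m=(P[...,2]>.068)&(P[...,2]<.092)&(P[...,0]>x0)&(P[...,0]<x1)&(P[...,1]>y0)&(P[...,1]<y1)
    m=cv2.morphologyEx(m.astype(np.uint8),cv2.MORPH_OPEN,np.ones((3,3)))>0
    q=P[m];r=cv2.minAreaRect(q[:,:2].astype(np.float32));print(m.sum(),"z",np.median(q[:,2]).round(3),np.round(r[0],3),np.round(r[1],3),round(r[2],1),"lane",tolane(r[0]))
    print(np.round(cv2.boxPoints(r),3).tolist())
E
python3 - <<'E'
from h import *
togo([.54,.194,.14])
im,P=cloud('top');save('t2',im)
lying(im,P,.3,.6,.08,.29);lying(im,P,.3,.6,-.4,-.12)
E
```

```text
t 6.75 pos [0.549 0.186 0.23 ] xang -86.5 tilt [-0.005  0.006 -1.   ] F [-0.3  0.8 -1.1] op 0.3
  tool shift/0.8: [-0.0093  0.0096  0.1128] 
69 z 0.08 [0.524 0.136] [0.043 0.017] 1.4 lane [0.032 0.168]
[[0.503000020980835, 0.14399999380111694], [0.503000020980835, 0.12700000405311584], [0.5460000038146973, 0.12800000607967377], [0.5460000038146973, 0.14499999582767487]]
1766 z 0.08 [ 0.42  -0.262] [0.144 0.132] 2.3 lane [-0.038 -0.237]
[[0.3449999988079071, -0.19900000095367432], [0.3499999940395355, -0.3310000002384186], [0.49399998784065247, -0.32499998807907104], [0.48899999260902405, -0.19300000369548798]]
```

View pics/t2.png

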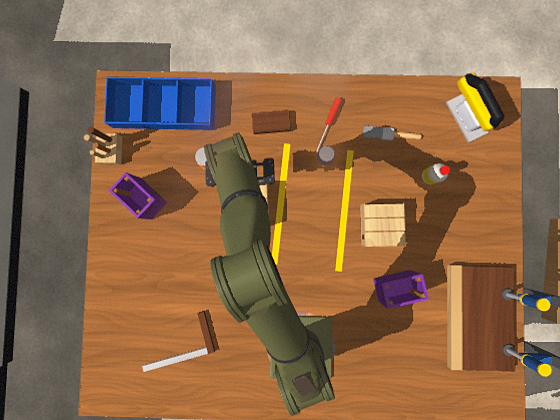

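The right crate lies at px (383,225), its top face 144x132 mm at z 0.08. The left crate is mostly hidden under the arm. I move clear towards the right side.

apply_moves --series '[{"x": 0.067,"y": 0.018,"z": 0,"wx": 0,"wy": 0,"wz": 0,"fingers": 0},{"x": 0.067,"y": 0.018,"z": 0,"wx": 0,"wy": 0,"wz": 0,"fingers": 0},{"x": 0.067,"y": 0.018,"z": 0,"wx": 0,"wy": 0,"wz": 0,"fingers": 0},{"x": 0.067,"y": 0.018,"z": 0,"wx": 0,"wy": 0,"wz": 0,"fingers": 0},{"x": 0.067,"y": 0.018,"z": 0,"wx": 0,"wy": 0,"wz": 0,"fingers": 0},{"x": 0.067,"y": 0.018,"z": 0,"wx": 0,"wy": 0,"wz": 0,"fingers": 0},{"x": 0.067,"y": 0.018,"z": 0,"wx": 0,"wy": 0,"wz": 0,"fingers": 0},{"x": 0.067,"y": 0.018,"z": 0,"wx": 0,"wy": 0,"wz": 0,"fingers": 0}]'

```text
clock: 7.8
tool_pos: [0.4701, -0.2555, 0.2295]
eef_rot: [0.731, -0.683, 0.002, -0.012]
contact_force: [0.7, 0.0, 0.7]
opening: 0.504
```

Run:
```python
from h import *
togo([.425,-.40,.22],2)
print(get_state()["q"].round(2))
im,P=cloud('top')
lying(im,P,.3,.6,.08,.29)
hsv=cv2.cvtColor(im,cv2.COLOR_RGB2HSV)
print(lane(im,P))
```

```text
t 7.8 pos [ 0.47  -0.255  0.229] xang -86.1 tilt [ 0.019  0.015 -1.   ] F [0.7 0.  0.7] op 0.5
  tool shift/0.8: [0.1766 0.0687 0.008 ] wz -0.4896
[ 0.48  0.58 -0.09  1.86  0.04  0.69 -1.13]
1690 z 0.08 [0.472 0.189] [0.142 0.131] 3.6 lane [-0.025  0.217]
[[0.3970000147819519, 0.25], [0.4050000011920929, 0.11900000274181366], [0.546999990940094, 0.12800000607967377], [0.5389999747276306, 0.2590000033378601]]
[(array([ 0.46869418, -0.13994494]), 0.022416425868868828, 0.4194234311580658, array([ 0.99631983, -0.08571367], dtype=float32)), (array([0.349931  , 0.09325725]), 0.02155713364481926, 0.14380145072937012, array([ 0.995665  , -0.09301157], dtype=float32))]
```

apply_moves --series '[{"x": 0.059,"y": 0.023,"z": 0,"wx": 0,"wy": 0,"wz": 0,"fingers": 0},{"x": 0.059,"y": 0.023,"z": 0,"wx": 0,"wy": 0,"wz": 0,"fingers": 0},{"x": 0.059,"y": 0.023,"z": 0,"wx": 0,"wy": 0,"wz": 0,"fingers": 0},{"x": 0,"y": 0,"z": 0,"wx": 0,"wy": 0,"wz": 0.055,"fingers": 0},{"x": 0,"y": 0,"z": 0,"wx": 0,"wy": 0,"wz": 0.055,"fingers": 0},{"x": 0,"y": 0,"z": 0,"wx": 0,"wy": 0,"wz": 0.055,"fingers": 0},{"x": 0,"y": 0,"z": 0,"wx": 0,"wy": 0,"wz": 0.055,"fingers": 0},{"x": 0,"y": 0,"z": 0,"wx": 0,"wy": 0,"wz": 0.055,"fingers": 0}]'

```text
clock: 8.85
tool_pos: [0.4157, -0.4185, 0.224]
eef_rot: [-0.354, 0.935, 0.001, 0.009]
contact_force: [-0.3, -0.2, 0.0]
opening: 0.501
```

apply_moves --series '[{"x": 0,"y": 0,"z": 0,"wx": 0,"wy": 0,"wz": 0.055,"fingers": 0.2},{"x": 0,"y": 0,"z": 0,"wx": 0,"wy": 0,"wz": 0.055,"fingers": 0.2},{"x": 0,"y": 0,"z": 0,"wx": 0,"wy": 0,"wz": 0.055,"fingers": 0.2},{"x": 0,"y": 0,"z": 0,"wx": 0,"wy": 0,"wz": 0.055,"fingers": 0.2},{"x": 0,"y": 0,"z": 0,"wx": 0,"wy": 0,"wz": 0,"fingers": 0.2}]'

```text
clock: 9.48
tool_pos: [0.4162, -0.4177, 0.2222]
eef_rot: [-0.005, 1.0, 0.004, 0.007]
contact_force: [-0.5, -0.0, -0.2]
opening: 0.599
```

Run:
```python
from h import *
togo([.425,-.39,.035],-178)
print(get_state()["q"].round(2))
```

```text
t 9.47 pos [ 0.416 -0.418  0.222] xang -179.5 tilt [ 0.014  0.008 -1.   ] F [-0.5 -0.  -0.2] op 0.6
  tool shift/0.8: [-0.008   0.0328  0.2343] wz -0.0081
[ 0.5   0.69  0.38  1.72 -0.36  0.8  -2.08]
```

apply_moves --series '[{"x": -0.002,"y": 0,"z": 0.058,"wx": 0,"wy": 0,"wz": 0,"fingers": 0.2},{"x": -0.002,"y": 0,"z": 0.058,"wx": 0,"wy": 0,"wz": 0,"fingers": 0.2},{"x": -0.002,"y": 0,"z": 0.058,"wx": 0,"wy": 0,"wz": 0,"fingers": 0.2},{"x": -0.002,"y": 0,"z": 0.05,"wx": 0,"wy": 0,"wz": 0,"fingers": 0.2},{"x": 0,"y": 0.03,"z": 0.004,"wx": 0,"wy": 0,"wz": -0.005,"fingers": 0.2},{"x": 0,"y": 0.03,"z": 0,"wx": 0,"wy": 0,"wz": 0,"fingers": 0.2},{"x": 0,"y": 0.02,"z": 0,"wx": 0,"wy": 0,"wz": 0,"fingers": 0.2}]'

```text
clock: 10.35
tool_pos: [0.4259, -0.3538, 0.0338]
eef_rot: [-0.024, 1.0, 0.002, 0.01]
contact_force: [-0.2, -0.3, -0.5]
opening: 0.599
```

Run:
```python
from h import *
togo([.425,-.14,.035],-178)
im,P=cloud('side');save('s3',im[60:340,150:450])
```

```text
t 10.35 pos [ 0.426 -0.354  0.034] xang -177.2 tilt [ 0.02   0.004 -1.   ] F [-0.2 -0.3 -0.5] op 0.6
  tool shift/0.8: [-0.0118  0.267  -0.0003] wz 0.0043
```

View pics/s3.png

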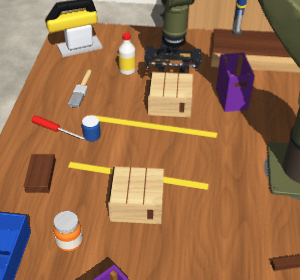

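Both crates lie on their sides, at crop (170,93) and (137,195), and the gripper is behind the stamped one. I push it in steps.

apply_moves --series '[{"x": 0,"y": 0.02,"z": 0,"wx": 0,"wy": 0,"wz": 0,"fingers": 0.2},{"x": -0.001,"y": 0.025,"z": 0,"wx": 0,"wy": 0,"wz": 0,"fingers": 0.2},{"x": -0.001,"y": 0.025,"z": 0,"wx": 0,"wy": 0,"wz": 0,"fingers": 0.2},{"x": -0.001,"y": 0.025,"z": 0,"wx": 0,"wy": 0,"wz": 0,"fingers": 0.2},{"x": -0.001,"y": 0.025,"z": 0,"wx": 0,"wy": 0,"wz": 0,"fingers": 0.2},{"x": -0.001,"y": 0.025,"z": 0,"wx": 0,"wy": 0,"wz": 0,"fingers": 0.2},{"x": -0.001,"y": 0.025,"z": 0,"wx": 0,"wy": 0,"wz": 0,"fingers": 0.2},{"x": 0,"y": 0,"z": 0,"wx": 0,"wy": 0,"wz": 0,"fingers": 0.2}]'

```text
clock: 11.4
tool_pos: [0.4249, -0.208, 0.035]
eef_rot: [-0.026, 1.0, 0.001, 0.011]
contact_force: [-0.2, 0.1, 0.6]
opening: 0.598
```

Run:
```python
from h import *
togo([.435,-.101,.035],-178)
for n in('top','side'):
    im,P=cloud(n);lying(im,P,.3,.6,-.3,.07)
```

```text
t 11.4 pos [ 0.425 -0.208  0.035] xang -177.0 tilt [ 0.022  0.003 -1.   ] F [-0.2  0.1  0.6] op 0.6
  tool shift/0.8: [-0.0197  0.1329  0.0006] wz 0.0056
1568 z 0.08 [ 0.418 -0.125] [0.143 0.121] 3.2 lane [-0.051 -0.101]
[[0.34299999475479126, -0.0689999982714653], [0.3499999940395355, -0.1899999976158142], [0.49300000071525574, -0.1809999942779541], [0.4860000014305115, -0.061000000685453415]]
1388 z 0.081 [ 0.419 -0.138] [0.14  0.156] 2.9 lane [-0.05  -0.113]
[[0.3449999988079071, -0.06300000101327896], [0.3529999852180481, -0.21899999678134918], [0.49300000071525574, -0.21199999749660492], [0.48500001430511475, -0.0560000017285347]]
```

apply_moves --series '[{"x": 0,"y": 0.02,"z": 0,"wx": 0,"wy": 0,"wz": 0,"fingers": 0.2},{"x": 0,"y": 0.025,"z": 0,"wx": 0,"wy": 0,"wz": 0,"fingers": 0.2},{"x": 0,"y": 0.025,"z": 0,"wx": 0,"wy": 0,"wz": 0,"fingers": 0.2},{"x": 0,"y": 0.025,"z": 0,"wx": 0,"wy": 0,"wz": 0,"fingers": 0.2},{"x": 0,"y": 0.025,"z": 0,"wx": 0,"wy": 0,"wz": 0,"fingers": 0.2},{"x": 0,"y": 0.012,"z": 0,"wx": 0,"wy": 0,"wz": 0,"fingers": 0.2},{"x": 0,"y": 0,"z": 0,"wx": 0,"wy": 0,"wz": 0,"fingers": 0.2}]'

```text
clock: 12.38
tool_pos: [0.4284, -0.1096, 0.0433]
eef_rot: [-0.023, 1.0, -0.001, 0.002]
contact_force: [0.1, 0.6, 0.4]
opening: 0.602
```

Run:
```python
from h import *
togo([.435,-.101,.035],-178)
im,P=cloud('top');lying(im,P,.3,.6,-.3,.07)
```

```text
t 12.38 pos [ 0.428 -0.11   0.043] xang -177.3 tilt [ 0.004 -0.003 -1.   ] F [0.1 0.6 0.4] op 0.6
  tool shift/0.8: [-0.0087  0.0104  0.0104] wz 0.0036
1277 z 0.08 [ 0.421 -0.02 ] [0.144 0.106] 1.5 lane [-0.057  0.004]
[[0.3479999899864197, 0.03099999949336052], [0.35100001096725464, -0.07500000298023224], [0.4950000047683716, -0.07100000232458115], [0.492000013589859, 0.03500000014901161]]
```

apply_moves --series '[{"x": 0,"y": -0.04,"z": 0,"wx": 0,"wy": 0,"wz": 0,"fingers": 0.2},{"x": 0,"y": -0.06,"z": 0,"wx": 0,"wy": 0,"wz": 0,"fingers": 0.2},{"x": 0,"y": -0.06,"z": -0.03,"wx": 0,"wy": 0,"wz": 0,"fingers": 0.2},{"x": 0,"y": -0.05,"z": -0.05,"wx": 0,"wy": 0,"wz": 0,"fingers": 0.2},{"x": 0,"y": -0.05,"z": -0.05,"wx": 0,"wy": 0,"wz": 0,"fingers": 0.2},{"x": 0,"y": -0.05,"z": -0.05,"wx": 0,"wy": 0,"wz": 0,"fingers": 0.2},{"x": 0,"y": 0,"z": -0.05,"wx": 0,"wy": 0,"wz": 0,"fingers": 0.2},{"x": 0,"y": 0,"z": 0,"wx": 0,"wy": 0,"wz": 0,"fingers": 0.2}]'

```text
clock: 13.42
tool_pos: [0.436, -0.3674, 0.232]
eef_rot: [-0.021, 1.0, 0.002, 0.0]
contact_force: [1.3, 0.7, -1.6]
opening: 0.601
```

Run:
```python
from h import *
togo([.435,-.101,.035],-178)
im,P=cloud('top');save('t4',im);lying(im,P,.3,.6,-.15,.08);lying(im,P,.3,.6,.09,.29)
for n,(u,v) in dict(tin=(326,155),jar=(206,158),bottle=(441,172),off=(272,122),drv=(325,128)).items():
    s=P[v-14:v+14,u-14:u+14].reshape(-1,3);q=s[s[:,2]>.012];zm=np.nanmax(q[:,2]);q=q[q[:,2]>zm-.02];print(n,q.mean(0).round(3))
```

```text
t 13.43 pos [ 0.436 -0.367  0.232] xang -177.6 tilt [ 0.     0.003 -1.   ] F [ 1.3  0.7 -1.6] op 0.6
  tool shift/0.8: [-0.0128  0.3319  0.2474] wz 0.0024
1739 z 0.08 [ 0.422 -0.033] [0.143 0.13 ] 3.1 lane [-0.055 -0.008]
[[0.34700000286102295, 0.02800000086426735], [0.3540000021457672, -0.10199999809265137], [0.4970000088214874, -0.09399999678134918], [0.49000000953674316, 0.035999998450279236]]
1682 z 0.08 [0.472 0.189] [0.142 0.131] 3.5 lane [-0.025  0.217]
[[0.3970000147819519, 0.25], [0.4050000011920929, 0.11900000274181366], [0.546999990940094, 0.12800000607967377], [0.5389999747276306, 0.257999986410141]]
tin [ 0.652 -0.069  0.064]
jar [0.631 0.334 0.09 ]
bottle [ 0.525 -0.362  0.338]
off [0.768 0.117 0.03 ]
drv [ 0.767 -0.079  0.02 ]
```

View pics/t4.png

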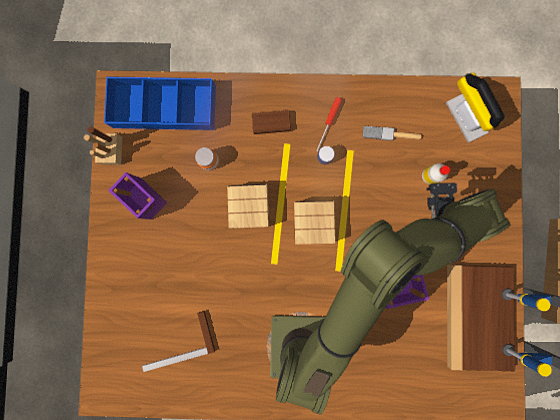

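The stamped crate at (315,222) is between the strips. The other crate is at (248,206), outside the lane. The bottle is still at (437,173), and the other bystanders I measured have not moved.

```bash
python3 -c "
from plant import *
finish_job()"
```

```text
the job is handed in; nothing more can be done
```

I tipped both crates over towards the robot. The wrist camera showed the red stamp on the right-hand crate, so I pushed that one sideways into the lane, backed the arm clear and handed the job in at about 13.5 s.

Last checks, from the top camera:

| Item | Position in lane frame | Result |
|---|---|---|
| Stamped crate | x = -55 mm, y = -8 mm, top face at 80 mm | On its side, wholly between the strips |
| Other crate | x = -25 mm, y = +217 mm, top face at 80 mm | On its side, outside the lane |

- **Bystanders measured:** the tin, jar, offcut and screwdriver had moved at most about 3 mm from their starting readings.
- **Bottle:** its final depth reading was spoiled because the gripper hung over it. I checked it by eye only, and it was at the same pixel as at the start.
- **Brush:** I checked this by eye only too; it looked unmoved in the last picture.
- **Speeds and contact:** I did not measure the crates' speeds separately. The tool was clear above the bench when I handed in.

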